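Refit the drip pans and candle sleeves of two iron lamps

ROBOT

A 6-joint arm with a two-finger parallel gripper is mounted at the origin on the work surface. World frame = base frame: x ahead of the robot, y to its left, z up, the work surface at z = 0. Lengths are in m, angles in rad, forces in N, time in s.
With the tool pointing down it reaches from about 0.3 to 0.875 m from the base axis. Payload 6.4 kg.
Tool frame: the origin (TCP) lies on the centre line of the jaws, within the pads' length; the fingertips stand 22 mm ahead of it and the grasp point (between the pads) lies 3 mm ahead of it; z points along the fingers, y is the line along which they close (so a half turn about z gives the same grasp; the last joint's range is limited). The gripper opens to 85 mm and grips with 20 to 120 N. Pads are 22 mm wide; open, the fingers measure 114 mm over their backs; the gripper's body (76 mm by 85 mm) begins 54 mm behind the grasp point. The pads swing forward as they close: fully open they stand 13 mm farther back than shut.
Start: joints at [-1.484, 0.181, 1.607, -0, 1.354, -0.206], TCP at [0.166, -0.551, 0.253] pointing down, gripper open.
Joint ranges: [-2.99, 2.99], [-0.89, 2.07], [0.3, 2.58], [-1.14, 4.28], [0, 2.63], [-3.12, 3.12]. Speed limits (rad/s): [2.57, 2.57, 3.01, 3.14, 3.14, 3.14].

INTERFACE

Orientations are given as a unit quaternion [w, x, y, z].
In Python, from bench import ctrl gives the robot as it stands. The module is installed in compiled form; this text tells all that it offers.
- The arm moves only by the tool servo_tool, never from a script. Its argument "commands" is a list of rows, each a list of 3 entries, a list of its own where there are three numbers: the shift along the tool's x, y, z in mm, then the turn about the tool's z in rad, then the finger opening in mm, from 0 to 85.4. In form: [[[dx, dy, dz], turn, jaw], ...]. A call has 1 to 20 rows; each row shifts and turns the commanded pose from where the row before left it, along the tool's axes as they then stand; what a row does not reach is not made up. A row lasts 1/8 s, in which the tool goes at most 62.5 mm and 10.7 degrees, less where a joint would pass 70% of its speed; a pose out of reach is approached as far as the arm can. A call with a gripper value outside its range is refused whole. The fingers move at their own pace and stop on an object; the grip force is fixed at half the most. Time passes only in rows, so rows that do not move let the fingers close. It gives the time, the measured TCP pose, the force, the opening and the grip force at its end, in the units of the state.
- ctrl.get_obs(): the state, without advancing time (a new reading comes with each control period).
- ctrl.camera(name): name is "side" or "top" or "wrist"; returns a dict with "color" (420x560x3 uint8, red, green, blue), "z_map" (420x560 float32, m along the optical axis (not along the pixel's ray), 0 where there is no reading), "fx", "fy", "cx", "cy" (pixels), "R" (3x3) and "t" (3): a world point X has camera coordinates R X + t. Camera axes: x right, y down, z forward; pixel columns grow to the right and rows downward; lengths in m; the calibration is good to about 2 mm. A picture is of the moment at which its call begins.
- ctrl.hand_in(): hands the job in; it is judged then, once.
The state is a dict: "time_s": time; "q": joint angles; "dq": joint speeds; "joint_efforts": joint torques, N m; "eef_pos": TCP position; "eef_rot": TCP orientation; "wrist_force": force on the tool from outside, world axes, zero at the start; "torque": the same for the moment, N m; "opening": opening from 0.0 (shut) to 1.0 (fully open); "grasp_force": force on a finger pad.
Only numpy, scipy, OpenCV 4.12 (cv2) and the standard library are available. Lean on these libraries where they do the work, as an engineer would, in place of code of your own. Each camera call takes 0.05 s, during which the arm holds its last target. There are 200 camera calls.

TASK

Put the two candle lamps back together, lowering each part over the lampholder rather than dropping it: on the square lamp first the square drip pan, its sides in line with the block's, then the brass cup, then the slim tall sleeve standing in the cup; on the round lamp the round drip pan, then the stout short sleeve. Every part must end up sitting flat and fully down on the one below it. Leave the polish tin and the bulb carton that stand among the parts where they are.

Things in the scene. Friction and masses are not known exactly. Their poses are not given: they have to be found in the camera images.
- square_lamp: Candle lamp of forged black iron, fixed: foot 110 x 110 x 10 mm, upright square block 46 x 46 mm with small scrolls at its foot; its flat top, the seat, is 110 mm above the bench. On its centre stands a white lampholder, 18 mm in diameter, 45 mm tall, the top 8 mm tapering to 12 mm. Origin: underside centre, on the lampholder's axis; z up, x and y square to the block's sides.
- round_lamp: Candle lamp of turned black iron, fixed: a round foot 112 mm in diameter, a slender turned stem, and a round flat seat 44 mm in diameter, 95 mm above the bench. On its centre stands a white lampholder, 18 mm in diameter, 45 mm tall, the top 8 mm tapering to 12 mm. Origin: centre of the underside, on the lampholder's axis; z up.
- square_pan: Loose square drip pan of black iron, 54 x 54 mm, 12 mm tall overall: a floor 3 mm thick with a round 25 mm hole in its centre and an upright rim 2.5 mm thick all round. Lies on the bench right way up. Origin: centre of the underside; z up, x and y square to its sides. About 110 g.
- cup: Loose round brass candle cup, 43 mm in outer diameter, 28 mm tall, straight wall 2.5 mm thick, floor 4 mm thick with a 24 mm hole in its centre. Stands on the bench, mouth up. Origin: centre of the underside; z up. About 80 g.
- slim_sleeve: Loose slim, tall white candle sleeve: a straight plastic tube, open at both ends, 30 mm outside, 25 mm inside, 76 mm long. Stands upright on the bench. Origin: centre of its lower end; z up. About 30 g.
- round_pan: Loose round drip pan of black iron, 56 mm in diameter, 12 mm tall overall: a floor 3 mm thick with a round 25 mm hole in its centre and an upright rim 3 mm thick all round. Lies on the bench right way up. Origin: centre of the underside; z up. About 110 g.
- stout_sleeve: Loose stout, short white candle sleeve: a straight plastic tube, open at both ends, 36 mm outside, 29 mm inside, 52 mm long. Stands upright on the bench. Origin: centre of its lower end; z up. About 40 g.
- tin: Bystander: a closed round aluminium polish tin with a green disc on its lid, 58 mm in diameter, 24 mm tall, standing loose among the parts. Origin: centre of the underside.
- carton: Bystander: a small cardboard bulb carton, 45 x 45 mm, 60 mm tall, standing loose among the parts. Origin: centre of the underside; x and y square to its sides.
Not all that is in view belongs to the job. Leave any orange or turquoise look-alike of the square_pan alone.

How it is judged:
At the end, for the whole second after the job is handed in: Square lamp: square pan on the block, cup in the pan, slim sleeve in the cup. Round lamp: round pan on the seat, stout sleeve in it. Each within 8 mm of the lamp axis, 4 mm of seated height and 0.09 rad of upright; square pan within 0.21 rad of the block's sides; released, at rest (horizontal distance between each of square_pan, cup, slim_sleeve and square_lamp below 0.008 m and z of square_pan in the frame of square_lamp between 0.106 and 0.114 m and angle between each of square_pan, cup, slim_sleeve, round_pan, stout_sleeve's own z axis and vertical below 0.09 rad and linear speed of each of square_pan, cup, slim_sleeve, round_pan, stout_sleeve below 0.02 m/s and angular speed of each of square_pan, cup, slim_sleeve, round_pan, stout_sleeve below 0.2 rad/s and z of cup in the frame of square_lamp between 0.109 and 0.117 m and z of slim_sleeve in the frame of square_lamp between 0.113 and 0.121 m and horizontal distance between each of round_pan, stout_sleeve and round_lamp below 0.008 m and z of round_pan in the frame of round_lamp between 0.091 and 0.099 m and z of stout_sleeve in the frame of round_lamp between 0.094 and 0.102 m and (angle between the x axis of square_pan and the x axis of square_lamp, either way round below 0.21 rad or angle between the x axis of square_pan and the y axis of square_lamp, either way round below 0.21 rad)); the robot touches nothing.
It fails at once if the tin among the parts is shifted by more than 30 mm or tipped over (distance of tin from where it was at the start of the episode above 0.03 m or angle between tin's own z axis and vertical above 0.4 rad).
It fails at once if the carton among the parts is shifted by more than 30 mm or tipped over (distance of carton from where it was at the start of the episode above 0.03 m or angle between carton's own z axis and vertical above 0.4 rad).
It fails at once if a part is dropped onto its lamp (it moves faster than 0.6 m/s within 20 mm of the lamp's axis) ((horizontal distance between square_pan and square_lamp below 0.02 m and linear speed of square_pan above 0.6 m/s) or (horizontal distance between cup and square_lamp below 0.02 m and linear speed of cup above 0.6 m/s) or (horizontal distance between slim_sleeve and square_lamp below 0.02 m and linear speed of slim_sleeve above 0.6 m/s) or (horizontal distance between round_pan and round_lamp below 0.02 m and linear speed of round_pan above 0.6 m/s) or (horizontal distance between stout_sleeve and round_lamp below 0.02 m and linear speed of stout_sleeve above 0.6 m/s)).
It also fails if it takes over 128 s, if anything falls off the work surface, if the arm or the gripper's body presses on something with over 40 N, if the wrist force passes 120 N, or if a joint passes its speed limit or range.

## Working session

There is one attempt and no reset: what is moved stays moved. The work goes in short steps, Python scripts to look and compute and a tool call to move; the robot and the scene stay as the last step left them, time stands still between calls to the robot, and variables do not carry over. Pictures are saved under pics/ and viewed, at most 14 in all, crops included, and the job is handed in when it is done.

Besides the shell and the picture viewer there is one more tool, called after ">>>" as name(argument=value, ...) on one line, values as JSON. servo_tool: Moves the arm, as the interface text tells. Its arguments: {"type":"object","properties":{"commands":{"type":"array"}},"required":["commands"]}

```bash
mkdir -p pics; cat > h.py <<'E'
import numpy as np, cv2
from bench import ctrl
def shot(n,f=None):
    c=ctrl.camera(n)
    if f: cv2.imwrite('pics/'+f,c['color'][:,:,::-1])
    return c
def cloud(c):
    z=c['z_map'];v,u=np.mgrid[:z.shape[0],:z.shape[1]]
    P=np.stack([(u-c['cx'])/c['fx']*z,(v-c['cy'])/c['fy']*z,z],-1)
    W=(P-c['t'])@c['R']; W[z==0]=np.nan
    return W
E
python3 - <<'E'
from h import *
for n in('top','side'):
    c=shot(n,n+'0.png'); np.savez(n+'0.npz',**c)
    print(n,c['fx'],-c['R'].T@c['t'],c['R'][2])
o=ctrl.get_obs();print(o)
E
```

```text
top 414.42591471843065 [ 0.33575889 -0.02089348  0.8864275 ] [ 0.17350881  0.01385881 -0.9847348 ]
side 503.7518842168893 [ 0.41806517 -0.87925325  0.58660796] [ 0.08389794  0.84335335 -0.53076951]
{'time_s': 0.1, 'q': array([-1.48428173e+00,  1.81504046e-01,  1.60787683e+00, -1.29512888e-05,
        1.35381661e+00, -2.06304185e-01]), 'dq': array([ 0.00151274,  0.00014414, -0.00214362,  0.00080961, -0.000563  ,
       -0.00073063]), 'joint_efforts': array([ 5.11550825e-04, -4.45876944e+01, -3.52237165e+01, -1.99949577e-04,
        4.14166687e-03, -2.30118764e-05]), 'eef_pos': array([ 0.16594561, -0.5500582 ,  0.25246831]), 'eef_rot': array([-8.01359682e-04,  9.89300754e-01,  1.45888223e-01,  4.17207099e-05]), 'wrist_force': array([0.51551661, 0.21182472, 0.2119905 ]), 'torque': array([0.03458223, 0.01211063, 0.04326021]), 'grasp_force': 0.0, 'opening': 0.9988878018611279}
```

View pics/top0.png

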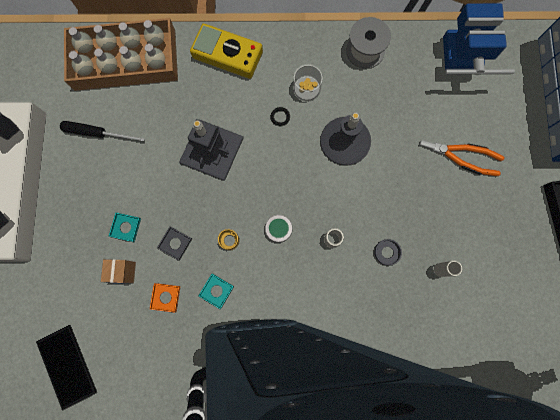

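View pics/side0.png

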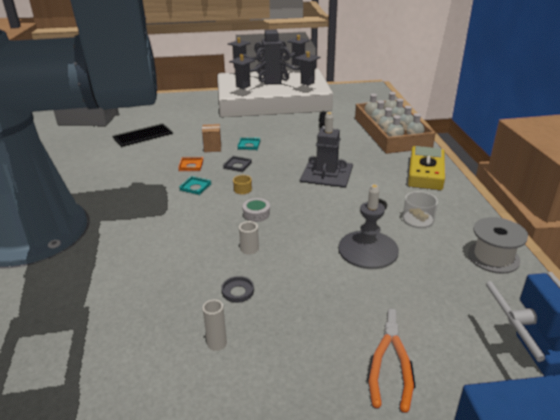

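The top view shows the following:
- **Square pan candidates:** black (175,243), turquoise (125,228) and (216,291), orange (166,298). Only the black one fits.
- **Other parts:** cup (229,240), stout sleeve (334,238), round pan (387,252), slim sleeve (452,269).
- **Bystanders:** tin (278,229), carton (118,271).
- **Lampholder tips:** square lamp about (198,125), round lamp about (354,117).

I'll confirm with a crop and measure.

```bash
python3 - <<'E'
from h import *
c=dict(np.load('top0.npz'));s=dict(np.load('side0.npz'))
cv2.imwrite('pics/crop1.png',cv2.resize(c['color'][100:310,95:305,::-1],(588,588),interpolation=cv2.INTER_CUBIC)[:, :])
W=cloud(c);S=cloud(s)
both=np.concatenate([W.reshape(-1,3),S.reshape(-1,3)])
print('bench z',np.nanmedian(W[200:220,60:100,2]),np.nanmedian(S[330:360,80:150,2]))
def seed(u,v):return W[v,u]
parts=dict(square_pan=(175,243,.007,.014,.042),cup=(229,240,.022,.032,.03),tin=(278,229,.018,.028,.04),stout=(334,238,.046,.056,.03),
 rpan=(387,252,.007,.014,.038),slim=(454,268,.07,.08,.03),carton=(118,271,.054,.064,.04))
for n,(u,v,z0,z1,r) in parts.items():
    # ray through pixel at z=(z0+z1)/2
    zc=(z0+z1)/2
    d=c['R'].T@np.array([(u-c['cx'])/c['fx'],(v-c['cy'])/c['fy'],1]);o=-c['R'].T@c['t'];p=o+d*(zc-o[2])/d[2]
    print(n,'ray',p.round(4))
    for nm,A in(('top',W),('side',S)):
        A=A.reshape(-1,3)
        m=(A[:,2]>z0)&(A[:,2]<z1)&(np.hypot(*(A[:,:2]-p[:2]).T)<r)
        Q=(A[m,:2]*1000).astype(np.float32)
        if len(Q)<5: print('  few',nm,len(Q));continue
        (cx,cy),rr=cv2.minEnclosingCircle(Q);b=cv2.minAreaRect(Q)
        print('  ',nm,len(Q),'circ %.1f %.1f r%.1f'%(cx,cy,rr),'rect',np.round(b[0],1),np.round(b[1],1),round(b[2],1),'z',A[m,2].max().round(4))
for n,(u,v,top) in dict(sq=(198,126,.155),rd=(354,117,.14)).items():
    d=c['R'].T@np.array([(u-c['cx'])/c['fx'],(v-c['cy'])/c['fy'],1]);o=-c['R'].T@c['t'];p=o+d*(top-o[2])/d[2]
    print(n,p.round(4))
    seat=top-.045
    for nm,A in(('top',W),('side',S)):
        A=A.reshape(-1,3)
        for lab,z0,z1,r in(('holder',seat+.008,top-.01,.025),('tip',top-.003,top+.006,.025),('seat',seat-.004,seat+.005,.045),('foot',.006,.016,.09)):
            m=(A[:,2]>z0)&(A[:,2]<z1)&(np.hypot(*(A[:,:2]-p[:2]).T)<r)
            Q=(A[m,:2]*1000).astype(np.float32)
            if len(Q)<5: print('  few',nm,lab,len(Q));continue
            (cx,cy),rr=cv2.minEnclosingCircle(Q);b=cv2.minAreaRect(Q)
            print('  ',nm,lab,len(Q),'circ %.1f %.1f r%.1f'%(cx,cy,rr),'rect',np.round(b[0],1),np.round(b[1],1),round(b[2],1),'mean',Q.mean(0).round(1))
E
```

```text
bench z -4.242411771263495e-05 0.0010873598956980552
square_pan ray [0.4277 0.2176 0.0105]
   top 133 circ 427.4 219.7 r37.0 rect [427.9 220.4] [54.6 53.8] 61.4 z 0.014
   side 136 circ 430.0 222.9 r37.1 rect [429.9 222.4] [59.3 56.1] 60.8 z 0.014
cup ray [0.4325 0.1003 0.027 ]
   top 90 circ 434.8 103.3 r21.3 rect [434.9 102.7] [41.4 41. ] 45.5 z 0.0313
   side 123 circ 435.7 104.7 r23.9 rect [435.5 104.1] [43.5 42.1] 47.1 z 0.0319
tin ray [ 0.4564 -0.0018  0.023 ]
   top 582 circ 458.0 -2.6 r28.8 rect [458.2  -2.3] [56.8 56.6] 33.2 z 0.0276
   side 395 circ 458.4 -1.6 r30.0 rect [459.7  -2.3] [55.9 57.7] 18.0 z 0.0279
stout ray [ 0.4343 -0.1158  0.051 ]
   top 97 circ 436.4 -117.0 r17.8 rect [ 436.4 -116.8] [34.9 33. ] 89.0 z 0.0557
   side 158 circ 436.9 -115.1 r19.9 rect [ 438. -116.] [35.8 36.1] 45.3 z 0.0552
rpan ray [ 0.4096 -0.2312  0.0105]
   top 131 circ 409.8 -233.3 r28.0 rect [ 409.4 -233.5] [54.6 54.4] 23.2 z 0.014
   side 260 circ 411.6 -231.9 r29.0 rect [ 411.  -232.3] [56.1 54. ] 86.5 z 0.014
slim ray [ 0.3736 -0.3436  0.075 ]
   top 84 circ 373.7 -342.8 r15.3 rect [ 
[... 1216 characters left out ...]
7.8]
   top tip 41 circ 657.0 -149.6 r7.0 rect [ 656.8 -149.8] [12.5 11.8] 38.6 mean [ 657.  -149.7]
   top seat 254 circ 657.0 -150.1 r22.2 rect [ 655.8 -149.1] [43.1 41.1] 68.5 mean [ 653.4 -148.1]
   top foot 975 circ 657.4 -150.4 r56.2 rect [ 654.6 -148.8] [110.8 105.6] 68.0 mean [ 646.3 -145.8]
   side holder 134 circ 658.4 -150.3 r9.4 rect [ 657.3 -153.3] [12.2 17.9] 70.5 mean [ 657.2 -154.5]
   side tip 43 circ 658.9 -148.8 r7.9 rect [ 659.2 -149.1] [15.3 13.7] 73.7 mean [ 658.6 -150.5]
   side seat 251 circ 658.3 -149.4 r23.3 rect [ 658.  -151.4] [40.8 43.3] 67.4 mean [ 657.2 -154.8]
   side foot 936 circ 658.8 -147.5 r58.0 rect [ 658.3 -150.5] [108.5 111.2] 68.1 mean [ 653.8 -167.9]
```

View pics/crop1.png

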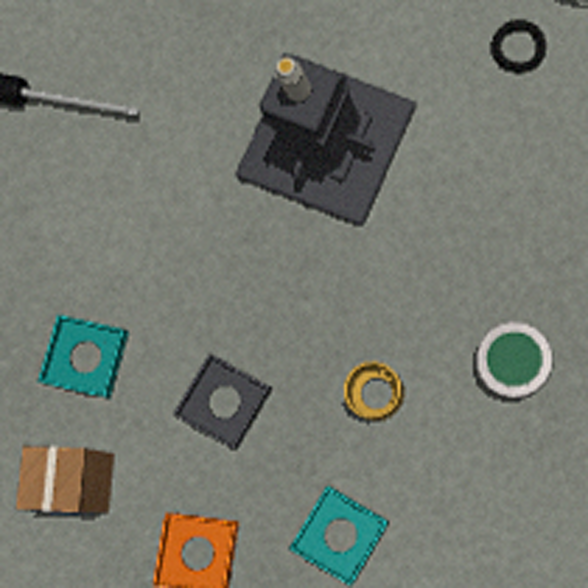

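The crop shows the black pan at about (223,402) in crop pixels, with a plain dark rim and a hole. It is the iron one; the others are turquoise or orange. The top and side measurements agree to within about 2 mm, and the sizes match the description. I'll turn the tool to the lamp's yaw (about 68°) first.

>>> servo_tool(commands=[[[0,0,0],-0.18,68],[[0,0,0],-0.18,68],[[0,0,0],-0.18,68],[[0,0,0],-0.18,68],[[0,0,0],-0.18,68],[[0,0,0],0,68]])

```text
time_s: 0.85
eef_pos: [0.1659, -0.5502, 0.2528]
eef_rot: [-0.0, 0.828, 0.561, 0.0]
wrist_force: [0.4, 0.1, 0.5]
opening: 0.801
grasp_force: 0.0
```

```bash
cat >> h.py <<'E'
from scipy.spatial.transform import Rotation as Ro
def go(x,y,z):
    "tool shift in mm from the measured pose to a world TCP target in mm"
    o=ctrl.get_obs(); w,a,b,c=o['eef_rot']; R=Ro.from_quat([a,b,c,w]).as_matrix()
    p=o['eef_pos']*1000
    print('t %.1f'%o['time_s'],'pos',p.round(1),'yaw %.3f'%np.arctan2(R[1,0],R[0,0]),'tilt',R[:2,2].round(3),'op %.1f'%(o['opening']*85.4),'F',o['wrist_force'].round(1),'g %.1f'%o['grasp_force'],
     '-> shift',(R.T@(np.array([x,y,z])-p)).round(1))
E
python3 - <<'E'
from h import *
go(410.3,-232.7,150)
c=shot('side');W=cloud(c).reshape(-1,3)*1000
p=ctrl.get_obs()['eef_pos']*1000
m=(np.hypot(*(W[:,:2]-p[:2]).T)<70)&(W[:,2]>100)
print(m.sum(),p[2]-np.sort(W[m,2])[:10])
E
```

```text
t 0.8 pos [ 165.9 -550.2  252.8] yaw 1.191 tilt [-0.     0.001] op 68.4 F [0.4 0.1 0.5] g 0.0 -> shift [385.4 109.3 103.1]
436 [14.83269397 13.01043305 12.9520761   7.69463716  7.40666393  7.4055954
  6.99938539  6.8266979   6.09692466  5.60918255]
```

>>> servo_tool(commands=[[[45,12,10],0,66],[[50,14,13],0,66],[[50,14,13],0,66],[[50,14,13],0,66],[[50,14,13],0,66],[[50,14,13],0,66],[[50,14,13],0,66],[[40,13,15],0,66],[[0,0,0],0,66],[[0,0,0],0,66]])

```text
time_s: 2.15
eef_pos: [0.4094, -0.2333, 0.1505]
eef_rot: [0.0, 0.828, 0.561, -0.0]
wrist_force: [0.2, -0.2, -0.0]
opening: 0.771
grasp_force: 0.0
```

```bash
python3 - <<'E'
from h import *
go(410.3,-232.7,60)
c=shot('side','s1.png');W=cloud(c)*1000
p=ctrl.get_obs()['eef_pos']*1000
m=(np.hypot(*(W[...,:2]-p[:2]).transpose(2,0,1))<70)&(W[...,2]>p[2]-40)
print(m.sum(),p[2]-np.sort(W[m][:,2])[:20:2])
shot('wrist','w1.png')
E
```

```text
t 2.1 pos [ 409.4 -233.3  150.5] yaw 1.192 tilt [-0. -0.] op 65.9 F [ 0.2 -0.2 -0. ] g 0.0 -> shift [ 0.9  0.6 90.5]
15648 [14.23236345 13.39117461 13.26180942 12.90564095 11.91121035 11.24327734
 11.21729818 11.04498989 10.83788479 10.55127982]
```

View pics/s1.png

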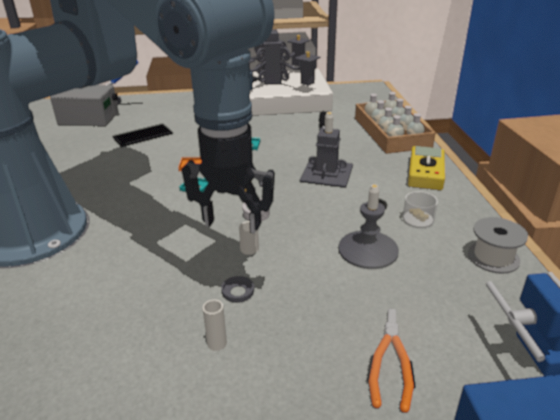

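View pics/w1.png

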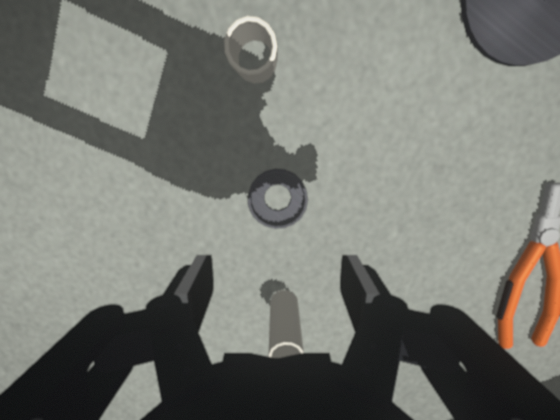

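Side view: the gripper is above the round pan, with its fingertips at about (207,225) and (255,225). Wrist view: the pan at (277,197) is centred between the pads. I'll descend.

>>> servo_tool(commands=[[[1,0.5,30],0,66],[[0,0,40],0,66],[[0,0,30],0,66],[[0,0,18],0,66],[[0,0,8],0,66],[[0,0,2],0,66],[[0,0,0],0,66]])

```text
time_s: 3.12
eef_pos: [0.4106, -0.2329, 0.023]
eef_rot: [0.001, 0.828, 0.561, 0.0]
wrist_force: [0.3, -0.4, 0.1]
opening: 0.772
grasp_force: 0.0
```

```bash
python3 - <<'E'
from h import *
go(410.3,-232.7,22)
c=shot('side','s2.png');W=cloud(c)*1000
cv2.imwrite('pics/s2c.png',cv2.resize(c['color'][200:320,160:320,::-1],(640,480),interpolation=cv2.INTER_CUBIC))
E
```

```text
t 3.1 pos [ 410.6 -232.9   23. ] yaw 1.192 tilt [ 0.001 -0.001] op 66.0 F [ 0.3 -0.4  0.1] g 0.0 -> shift [ 0.1 -0.3  1. ]
```

View pics/s2c.png

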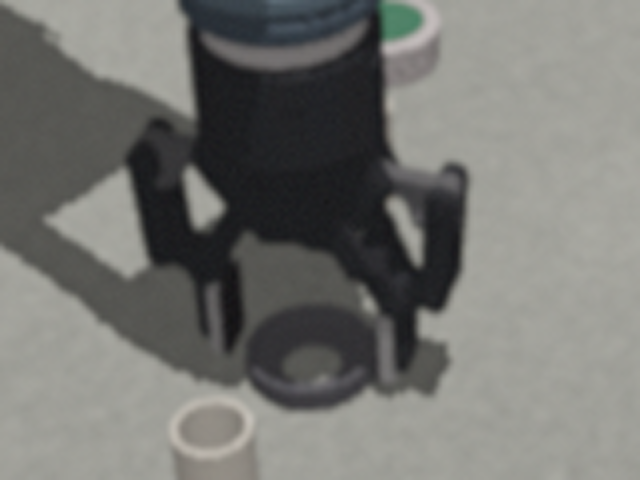

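The pads straddle the pan in the crop at (225,350) and (385,380), with the tips just above the bench. I'll close, then lift a little.

>>> servo_tool(commands=[[[0,0,1],0,60],[[0,0,0],0,50],[[0,0,0],0,45],[[0,0,0],0,45],[[0,0,0],0,45]])

```text
time_s: 3.8
eef_pos: [0.4107, -0.2326, 0.0227]
eef_rot: [0.001, 0.827, 0.562, 0.0]
wrist_force: [-3.1, 2.1, 12.6]
opening: 0.623
grasp_force: 60.2
```

```bash
python3 - <<'E'
from h import *
go(410.3,-232.7,22)
E
```

```text
t 3.8 pos [ 410.7 -232.6   22.7] yaw 1.194 tilt [ 0.001 -0.001] op 53.2 F [-3.1  2.1 12.6] g 60.2 -> shift [-0.2 -0.4  0.7]
```

>>> servo_tool(commands=[[[0,0,-5],0,45],[[0,0,-20],0,45],[[0,0,-40],0,45],[[0,0,-50],0,45],[[0,0,-50],0,45],[[0,0,-20],0,45],[[0,0,0],0,45]])

```text
time_s: 4.68
eef_pos: [0.411, -0.2328, 0.2081]
eef_rot: [0.002, 0.827, 0.562, 0.0]
wrist_force: [-0.1, -0.6, -0.8]
opening: 0.622
grasp_force: 63.2
```

```bash
python3 - <<'E'
from h import *
go(657.6,-149.8,207)
E
```

```text
t 4.7 pos [ 411.  -232.8  208.1] yaw 1.193 tilt [ 0.003 -0.003] op 53.1 F [-0.1 -0.6 -0.8] g 63.2 -> shift [168.1 198.5   1.6]
```

>>> servo_tool(commands=[[[14,16,0],0,45],[[26,31,0],0,45],[[30,36,0],0,45],[[30,36,0],0,45],[[30,36,0],0,45],[[24,28,0],0,45],[[14,15.5,0],0,45],[[0,0,0],0,45],[[0,0,0],0,45]])

```text
time_s: 5.8
eef_pos: [0.6554, -0.1493, 0.2046]
eef_rot: [-0.001, 0.827, 0.562, -0.001]
wrist_force: [-0.1, 0.4, -1.1]
opening: 0.621
grasp_force: 63.2
```

```bash
cat >> h.py <<'E'
def held(lamp,zlo,zhi,r,name=None):
    "outlines seen near the lamp axis in a height band, mm"
    for n in('top','side'):
        c=shot(n);A=cloud(c).reshape(-1,3)*1000
        m=(A[:,2]>zlo)&(A[:,2]<zhi)&(np.hypot(A[:,0]-lamp[0],A[:,1]-lamp[1])<r)
        Q=A[m]; 
        if len(Q)<5: print(n,'few',len(Q)); continue
        print(n,len(Q),'circ',cv2.minEnclosingCircle(Q[:,:2].astype(np.float32)),'z',np.percentile(Q[:,2],[2,50,98]).round(1))
E
python3 - <<'E'
from h import *
go(657.6,-149.8,150)
c=shot('side')
cv2.imwrite('pics/s3.png',cv2.resize(c['color'][80:260,280:480,::-1],(640,576),interpolation=cv2.INTER_CUBIC))
E
```

```text
t 5.8 pos [ 655.4 -149.3  204.6] yaw 1.193 tilt [-0.003  0.001] op 53.0 F [-0.1  0.4 -1.1] g 63.2 -> shift [ 0.4  2.3 54.6]
```

View pics/s3.png

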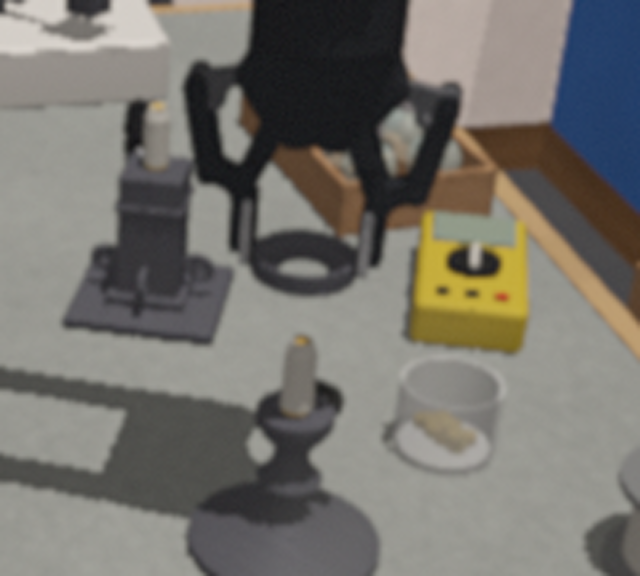

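The pan hangs level above the lampholder: pan at (303,262), tip at (300,343) in the crop. I'll lower it in stages.

>>> servo_tool(commands=[[[0.4,2.3,6],0,45],[[0,0,10],0,45],[[0,0,10],0,45],[[0,0,10],0,45],[[0,0,8],0,45],[[0,0,0],0,45]])

```text
time_s: 6.6
eef_pos: [0.6585, -0.1496, 0.1611]
eef_rot: [-0.001, 0.827, 0.562, -0.0]
wrist_force: [-0.1, 0.8, -1.5]
opening: 0.622
grasp_force: 63.2
```

```bash
python3 - <<'E'
from h import *
go(657.6,-149.8,120)
E
```

```text
t 6.6 pos [ 658.5 -149.6  161.1] yaw 1.193 tilt [-0.002  0.001] op 53.1 F [-0.1  0.8 -1.5] g 63.2 -> shift [-0.5 -0.6 41.1]
```

>>> servo_tool(commands=[[[-0.5,-0.5,6],0,45],[[0,0,8],0,45],[[0,0,8],0,45],[[0,0,8],0,45],[[0,0,6],0,45],[[0,0,4],0,45],[[0,0,1],0,45],[[0,0,0],0,45]])

```text
time_s: 7.6
eef_pos: [0.6585, -0.1501, 0.1215]
eef_rot: [0.0, 0.827, 0.562, 0.0]
wrist_force: [0.4, -0.2, -1.3]
opening: 0.621
grasp_force: 63.2
```

>>> servo_tool(commands=[[[0,0,1],0,45],[[0,0,0],0,45]])

```text
time_s: 7.85
eef_pos: [0.6584, -0.1501, 0.1204]
eef_rot: [0.0, 0.827, 0.562, 0.0]
wrist_force: [0.2, -0.2, -0.8]
opening: 0.618
grasp_force: 63.2
```

>>> servo_tool(commands=[[[0,0,1],0,45],[[0,0,0],0,45]])

```text
time_s: 8.1
eef_pos: [0.6583, -0.1501, 0.1192]
eef_rot: [-0.0, 0.827, 0.562, -0.0]
wrist_force: [-0.0, 0.1, -1.5]
opening: 0.621
grasp_force: 63.2
```

>>> servo_tool(commands=[[[0,0,1],0,45],[[0,0,0],0,45]])

```text
time_s: 8.35
eef_pos: [0.6583, -0.15, 0.1182]
eef_rot: [-0.0, 0.827, 0.562, -0.0]
wrist_force: [0.3, -0.7, -1.2]
opening: 0.62
grasp_force: 63.2
```

>>> servo_tool(commands=[[[0,0,0.7],0,45],[[0,0,0],0,45]])

```text
time_s: 8.6
eef_pos: [0.6584, -0.1501, 0.1179]
eef_rot: [0.0, 0.827, 0.562, 0.0]
wrist_force: [-1.0, 1.3, 1.8]
opening: 0.621
grasp_force: 63.5
```

>>> servo_tool(commands=[[[0,0,0.7],0,45],[[0,0,0],0,45]])

```text
time_s: 8.85
eef_pos: [0.6584, -0.1501, 0.1179]
eef_rot: [0.0, 0.827, 0.562, 0.0]
wrist_force: [-3.3, 1.3, 6.6]
opening: 0.619
grasp_force: 63.9
```

Contact is at the expected seated height. I'll release gently and rise.

>>> servo_tool(commands=[[[0,0,0],0,52],[[0,0,0],0,56],[[0,0,0],0,60],[[0,0,0],0,66],[[0,0,0],0,68],[[0,0,-15],0,68],[[0,0,-35],0,68],[[0,0,-40],0,68],[[0,0,0],0,68]])

```text
time_s: 9.98
eef_pos: [0.661, -0.1511, 0.2131]
eef_rot: [0.004, 0.827, 0.562, 0.003]
wrist_force: [-0.1, 0.7, 1.4]
opening: 0.798
grasp_force: 0.0
```

```bash
python3 - <<'E'
from h import *
go(436.7,-116.2,207)
held((657.6,-149.8),104,112,40)
E
```

```text
t 10.0 pos [ 661.  -151.1  213.1] yaw 1.193 tilt [ 0.009 -0.004] op 68.2 F [-0.1  0.7  1.4] g 0.0 -> shift [ -50.3 -221.4    4. ]
top few 0
side 199 circ ((657.4434204101562, -149.94479370117188), 29.19344711303711) z [104.1 107.3 110.8]
```

The round pan is seated: centred to 0.3 mm, rim top at about 107. Next is the stout sleeve.

>>> servo_tool(commands=[[[-5,-22,0],0,56],[[-9,-40,0],0,56],[[-10,-44,0],0,56],[[-10,-44,0],0,56],[[-9,-41,20],0,56],[[-6,-25,30],0,56],[[-1,-5,20],0,56],[[0,0,0],0,56],[[0,0,0],0,56]])

```text
time_s: 11.2
eef_pos: [0.435, -0.1152, 0.1373]
eef_rot: [0.0, 0.827, 0.562, 0.0]
wrist_force: [0.8, -0.8, -0.0]
opening: 0.656
grasp_force: 0.0
```

```bash
python3 - <<'E'
from h import *
go(436.7,-116.2,46)
E
```

```text
t 11.2 pos [ 435.  -115.2  137.3] yaw 1.193 tilt [ 0. -0.] op 56.0 F [ 0.8 -0.8 -0. ] g 0.0 -> shift [-0.3  2.  91.3]
```

>>> servo_tool(commands=[[[-0.3,2,15],0,56],[[0,0,25],0,56],[[0,0,25],0,56],[[0,0,18],0,56],[[0,0,8],0,56],[[0,0,0],0,48],[[0,0,0],0,42],[[0,0,0],0,36],[[0,0,0],0,26],[[0,0,0],0,26],[[0,0,0],0,26]])

```text
time_s: 12.58
eef_pos: [0.4369, -0.1164, 0.0469]
eef_rot: [0.001, 0.827, 0.562, 0.0]
wrist_force: [-0.5, 0.1, 5.1]
opening: 0.411
grasp_force: 59.2
```

>>> servo_tool(commands=[[[0,0,-10],0,26],[[0,0,-30],0,26],[[0,0,-50],0,26],[[0,0,-50],0,26],[[0,0,-45],0,26],[[0,0,-5],0,26],[[0,0,0],0,26]])

```text
time_s: 13.45
eef_pos: [0.4361, -0.1159, 0.2361]
eef_rot: [0.0, 0.827, 0.562, 0.0]
wrist_force: [0.2, -0.3, -0.8]
opening: 0.413
grasp_force: 59.9
```

```bash
python3 - <<'E'
from h import *
go(657.6,-149.8,235)
E
```

```text
t 13.4 pos [ 436.1 -115.9  236.1] yaw 1.193 tilt [ 0.001 -0.   ] op 35.3 F [ 0.2 -0.3 -0.8] g 59.9 -> shift [ 50.2 218.4   1.2]
```

>>> servo_tool(commands=[[[5,20,0],0,26],[[9,40,0],0,26],[[9,42,0],0,26],[[9,42,0],0,26],[[9,40,0],0,26],[[6,24,0],0,26],[[3.2,12,0],0,26],[[0,0,0],0,26],[[0,0,0],0,26]])

```text
time_s: 14.58
eef_pos: [0.6582, -0.1503, 0.2353]
eef_rot: [-0.001, 0.827, 0.562, -0.0]
wrist_force: [-0.1, -0.3, -0.4]
opening: 0.406
grasp_force: 59.9
```

```bash
python3 - <<'E'
from h import *
go(657.6,-149.8,150)
held((657.6,-149.8),184,212,24)
E
```

```text
t 14.6 pos [ 658.2 -150.3  235.3] yaw 1.193 tilt [-0.001  0.   ] op 34.7 F [-0.1 -0.3 -0.4] g 59.9 -> shift [ 0.2 -0.6 85.3]
top few 0
side 258 circ ((658.0095825195312, -151.3328094482422), 17.764591217041016) z [190.8 201.2 211.7]
```

>>> servo_tool(commands=[[[0.3,-0.6,10],0,26],[[0,0,14],0,26],[[0,0,12],0,26],[[0,0,10],0,26],[[0,0,10],0,26],[[0,0,10],0,26],[[0,0,10],0,26],[[0,0,7],0,26],[[0,0,3],0,26],[[0,0,0],0,26]])

```text
time_s: 15.92
eef_pos: [0.6588, -0.1501, 0.1498]
eef_rot: [-0.0, 0.827, 0.562, -0.0]
wrist_force: [0.4, -0.9, -0.1]
opening: 0.405
grasp_force: 59.9
```

>>> servo_tool(commands=[[[0,0,1.5],0,26],[[0,0,0],0,26]])

```text
time_s: 16.18
eef_pos: [0.6589, -0.1501, 0.1486]
eef_rot: [0.0, 0.827, 0.562, 0.0]
wrist_force: [-0.2, 0.1, -0.6]
opening: 0.41
grasp_force: 59.9
```

>>> servo_tool(commands=[[[0,0,1],0,26],[[0,0,0],0,26]])

```text
time_s: 16.42
eef_pos: [0.6587, -0.15, 0.1474]
eef_rot: [-0.0, 0.827, 0.562, -0.0]
wrist_force: [0.9, 0.2, -0.8]
opening: 0.408
grasp_force: 59.9
```

>>> servo_tool(commands=[[[0,0,1],0,26],[[0,0,0],0,26]])

```text
time_s: 16.68
eef_pos: [0.6587, -0.15, 0.1463]
eef_rot: [-0.0, 0.827, 0.562, -0.0]
wrist_force: [1.1, 0.4, -0.7]
opening: 0.406
grasp_force: 59.9
```

>>> servo_tool(commands=[[[0,0,0.8],0,26],[[0,0,0],0,26]])

```text
time_s: 16.92
eef_pos: [0.6587, -0.15, 0.1455]
eef_rot: [-0.0, 0.827, 0.562, -0.0]
wrist_force: [-0.3, 1.0, -0.2]
opening: 0.407
grasp_force: 59.9
```

>>> servo_tool(commands=[[[0,0,0.8],0,26],[[0,0,0],0,26]])

```text
time_s: 17.18
eef_pos: [0.6588, -0.1501, 0.145]
eef_rot: [0.0, 0.827, 0.562, 0.0]
wrist_force: [-1.6, 0.4, 0.3]
opening: 0.41
grasp_force: 60.0
```

>>> servo_tool(commands=[[[0,0,0.8],0,26],[[0,0,0],0,26]])

```text
time_s: 17.42
eef_pos: [0.6589, -0.1501, 0.145]
eef_rot: [0.0, 0.827, 0.562, 0.0]
wrist_force: [-2.1, 0.9, 5.3]
opening: 0.41
grasp_force: 60.5
```

Seated at 145, as expected. I'll release and rise.

>>> servo_tool(commands=[[[0,0,0],0,34],[[0,0,0],0,38],[[0,0,0],0,42],[[0,0,0],0,50],[[0,0,0],0,58],[[0,0,-10],0,60],[[0,0,-30],0,66],[[0,0,-35],0,66],[[0,0,-15],0,66],[[0,0,0],0,66]])

```text
time_s: 18.68
eef_pos: [0.6594, -0.1503, 0.2355]
eef_rot: [0.001, 0.827, 0.562, 0.001]
wrist_force: [-0.6, 0.7, 0.5]
opening: 0.773
grasp_force: 0.0
```

```bash
python3 - <<'E'
from h import *
go(428.4,221.2,200)
held((657.6,-149.8),140,156,30)
E
```

```text
t 18.7 pos [ 659.4 -150.3  235.5] yaw 1.193 tilt [ 0.003 -0.001] op 66.0 F [-0.6  0.7  0.5] g 0.0 -> shift [ 260.  -351.9   34.5]
top few 0
side 265 circ ((659.3606567382812, -148.99342346191406), 19.136192321777344) z [140.4 147.  152.1]
```

>>> servo_tool(commands=[[[15,-20,0],0,66],[[29,-39,0],0,66],[[33,-45,0],0,66],[[33,-45,0],0,66],[[33,-45,0],0,66],[[33,-45,10],0,66],[[33,-45,25],0,66],[[28,-38,40],0,66],[[18,-23,45],0,66],[[5,-7,20],0,66],[[0,0,0],0.125,66],[[0,0,0],0,66]])

```text
time_s: 20.27
eef_pos: [0.4262, 0.2214, 0.0924]
eef_rot: [-0.0, 0.86, 0.509, -0.002]
wrist_force: [0.2, -0.1, -0.5]
opening: 0.774
grasp_force: 0.0
```

```bash
python3 - <<'E'
from h import *
go(428.4,221.2,23)
c=shot('wrist','w2.png')
W=cloud(c)*1000
m=(W[...,2]>6)&(W[...,2]<15)&(np.hypot(W[...,0]-428,W[...,1]-221)<42)
Q=W[m][:,:2].astype(np.float32);print(len(Q),cv2.minAreaRect(Q),cv2.minEnclosingCircle(Q))
E
```

```text
t 20.3 pos [426.2 221.4  92.4] yaw 1.069 tilt [-0.003 -0.001] op 66.1 F [ 0.2 -0.1 -0.5] g 0.0 -> shift [ 1.1  2.2 69.4]
1352 ((429.17083740234375, 221.84344482421875), (53.94685363769531, 54.13352584838867), 61.42343521118164) ((429.1972351074219, 221.9161376953125), 37.40293502807617)
```

View pics/w2.png

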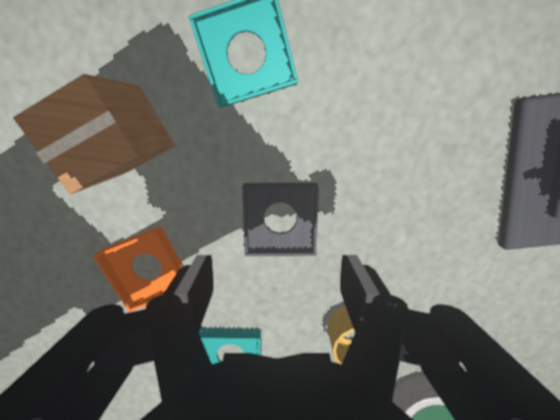

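Wrist view: the black pan at (280,218) is square to the jaws. The orange and turquoise ones are clear of the fingers.

>>> servo_tool(commands=[[[1.8,2.4,15],0,66],[[0,0,22],0,66],[[0,0,18],0,66],[[0,0,9],0,66],[[0,0,4],0,66],[[0,0,0],0,66],[[0,0,0],0,60],[[0,0,0],0,52],[[0,0,0],0,44],[[0,0,0],0,44],[[0,0,0],0,44]])

```text
time_s: 21.7
eef_pos: [0.4311, 0.2221, 0.0272]
eef_rot: [0.0, 0.861, 0.509, 0.001]
wrist_force: [-3.1, -0.3, 8.0]
opening: 0.598
grasp_force: 60.7
```

```bash
python3 - <<'E'
from h import *
go(429,221.6,23)
E
```

```text
t 21.7 pos [431.1 222.1  27.2] yaw 1.068 tilt [0.001 0.   ] op 51.1 F [-3.1 -0.3  8. ] g 60.7 -> shift [-1.5 -1.6  4.2]
```

>>> servo_tool(commands=[[[0,0,-5],0,44],[[0,0,-20],0,44],[[0,0,-40],0,44],[[0,0,-50],0,44],[[0,0,-50],0,44],[[0,0,-25],0,44],[[0,0,0],-0.124,44],[[0,0,0],0,44]])

```text
time_s: 22.7
eef_pos: [0.4305, 0.222, 0.2165]
eef_rot: [0.0, 0.828, 0.561, 0.0]
wrist_force: [-1.0, -0.3, -1.7]
opening: 0.599
grasp_force: 62.8
```

```bash
python3 - <<'E'
from h import *
go(637,148,218)
c=shot('side');A=cloud(c)*1000
p=ctrl.get_obs()['eef_pos']*1000
print('pan bottom rel', )
m=(np.hypot(A[...,0]-p[0],A[...,1]-p[1])<24)&(abs(A[...,2]-p[2]+22)<12)
print(m.sum(),np.percentile(A[m][:,2]-p[2],[1,5,50,95]))
cv2.imwrite('pics/s4.png',cv2.resize(c['color'][30:210,150:350,::-1],(640,576),interpolation=cv2.INTER_CUBIC))
E
```

```text
t 22.7 pos [430.5 222.  216.5] yaw 1.191 tilt [0.001 0.   ] op 51.2 F [-1.  -0.3 -1.7] g 62.8 -> shift [  7.9 219.2  -1.3]
pan bottom rel
64 [-25.355883   -24.27434289 -22.47225237 -16.46389061]
```

View pics/s4.png

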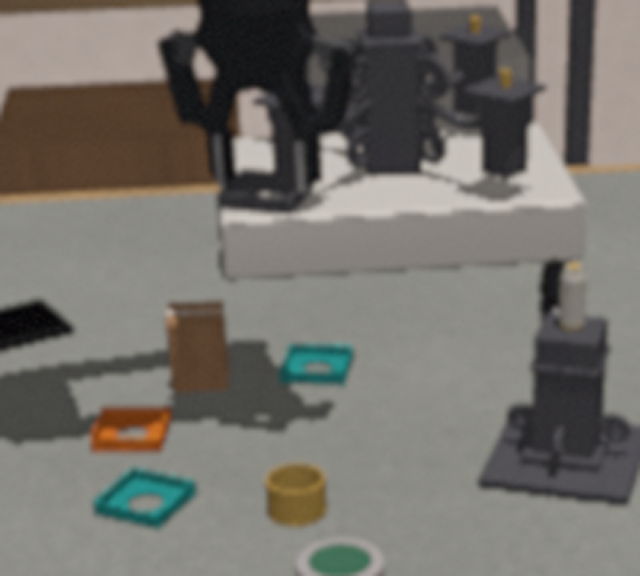

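The pan is held level at (260,190). I'll move it over the square lamp.

>>> servo_tool(commands=[[[0,18,0],0,44],[[1,38,0],0,44],[[2,44,0],0,44],[[2,44,0],0,44],[[2,40,0],0,44],[[2,24,0],0,44],[[0,11,0],0,44],[[0,0,0],0,44],[[0,0,0],0,44]])

```text
time_s: 23.88
eef_pos: [0.6366, 0.1496, 0.2157]
eef_rot: [-0.0, 0.828, 0.561, -0.0]
wrist_force: [-0.5, 1.4, -0.4]
opening: 0.599
grasp_force: 62.8
```

```bash
python3 - <<'E'
from h import *
go(637,148,165)
for n in('side','wrist'):
    c=shot(n);A=cloud(c)*1000
    m=(np.hypot(A[...,0]-637,A[...,1]-148)<60)&(A[...,2]>187)&(A[...,2]<203)
    Q=A[m];print(n,len(Q),cv2.minAreaRect(Q[:,:2].astype(np.float32)),np.percentile(Q[:,2],[2,98]))
cv2.imwrite('pics/w3.png',c['color'][:,:,::-1])
E
```

```text
t 23.9 pos [636.6 149.6 215.7] yaw 1.192 tilt [-0.001  0.   ] op 51.1 F [-0.5  1.4 -0.4] g 62.8 -> shift [-1.3  1.  50.7]
side 343 ((636.7699584960938, 149.33547973632812), (62.14533615112305, 63.36738204956055), 65.89111328125) [189.78533181 202.08847832]
wrist 8991 ((635.7799682617188, 148.40179443359375), (55.1886100769043, 64.10136413574219), 68.30584716796875) [190.78265591 202.08133953]
```

View pics/w3.png

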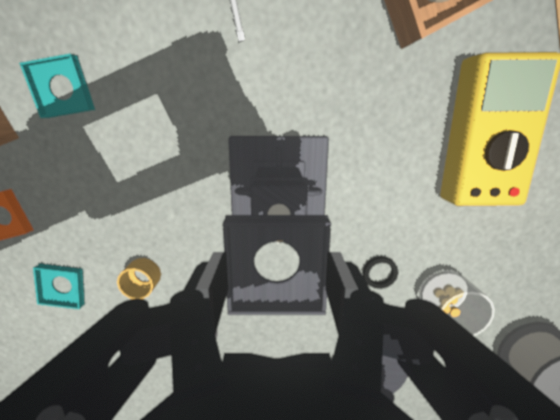

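Wrist view: the pan at (277,265) is square to the block. Its centre is 1.4 mm off the TCP along tool x, and that is allowed for. Lowering it now.

>>> servo_tool(commands=[[[0.1,1,10],0,44],[[0,0,10],0,44],[[0,0,8],0,44],[[0,0,4],0,44],[[0,0,0],0,44]])

```text
time_s: 24.6
eef_pos: [0.6381, 0.149, 0.1835]
eef_rot: [-0.0, 0.828, 0.561, -0.0]
wrist_force: [-0.2, -0.2, -0.6]
opening: 0.599
grasp_force: 62.8
```

>>> servo_tool(commands=[[[0,0,6],0,44],[[0,0,8],0,44],[[0,0,8],0,44],[[0,0,8],0,44],[[0,0,8],0,44],[[0,0,4],0,44],[[0,0,0],0,44]])

```text
time_s: 25.48
eef_pos: [0.6381, 0.149, 0.1415]
eef_rot: [-0.0, 0.828, 0.561, -0.0]
wrist_force: [-0.7, 0.1, -1.1]
opening: 0.601
grasp_force: 62.8
```

>>> servo_tool(commands=[[[0,0,1],0,44],[[0,0,0],0,44]])

```text
time_s: 25.72
eef_pos: [0.6385, 0.149, 0.1413]
eef_rot: [0.0, 0.828, 0.561, 0.0]
wrist_force: [0.4, -0.7, -0.9]
opening: 0.601
grasp_force: 62.8
```

>>> servo_tool(commands=[[[0,0,1],0,44],[[0,0,0],0,44]])

```text
time_s: 25.98
eef_pos: [0.6383, 0.149, 0.14]
eef_rot: [-0.0, 0.828, 0.561, -0.0]
wrist_force: [0.3, -0.2, -0.9]
opening: 0.601
grasp_force: 62.8
```

>>> servo_tool(commands=[[[0,0,1],0,44],[[0,0,0],0,44]])

```text
time_s: 26.22
eef_pos: [0.6383, 0.149, 0.1389]
eef_rot: [-0.0, 0.828, 0.561, -0.0]
wrist_force: [-0.1, 0.3, -1.0]
opening: 0.599
grasp_force: 62.8
```

>>> servo_tool(commands=[[[0,0,1],0,44],[[0,0,0],0,44]])

```text
time_s: 26.48
eef_pos: [0.6382, 0.149, 0.1378]
eef_rot: [-0.0, 0.828, 0.561, -0.0]
wrist_force: [0.4, 0.3, -0.8]
opening: 0.601
grasp_force: 62.8
```

>>> servo_tool(commands=[[[0,0,0.8],0,44],[[0,0,0],0,44]])

```text
time_s: 26.72
eef_pos: [0.6384, 0.149, 0.1374]
eef_rot: [0.0, 0.828, 0.561, 0.0]
wrist_force: [-0.2, -1.0, -0.3]
opening: 0.6
grasp_force: 63.0
```

>>> servo_tool(commands=[[[0,0,0.8],0,44],[[0,0,0],0,44]])

```text
time_s: 26.98
eef_pos: [0.6384, 0.149, 0.1373]
eef_rot: [0.0, 0.828, 0.561, 0.0]
wrist_force: [-3.0, 0.4, 5.0]
opening: 0.599
grasp_force: 63.6
```

Contact at 137.3, as predicted (137.2). Releasing.

>>> servo_tool(commands=[[[0,0,0],0,50],[[0,0,0],0,54],[[0,0,0],0,58],[[0,0,0],0,64],[[0,0,0],0,66],[[0,0,-15],0,66],[[0,0,-30],0,62],[[0,0,-30],0,60],[[0,0,0],0,58]])

```text
time_s: 28.1
eef_pos: [0.6405, 0.1492, 0.216]
eef_rot: [0.002, 0.828, 0.561, 0.003]
wrist_force: [0.2, 0.4, 0.0]
opening: 0.681
grasp_force: 0.0
```

```bash
python3 - <<'E'
from h import *
go(435.2,103.7,130)
for n in('side','wrist'):
    c=shot(n);A=cloud(c)*1000
    m=(np.hypot(A[...,0]-637,A[...,1]-148)<45)&(A[...,2]>117)&(A[...,2]<126)
    Q=A[m];print(n,len(Q),cv2.minAreaRect(Q[:,:2].astype(np.float32)),np.percentile(Q[:,2],[2,98]))
E
```

```text
t 28.1 pos [640.5 149.2 216. ] yaw 1.192 tilt [0.007 0.   ] op 58.1 F [0.2 0.4 0. ] g 0.0 -> shift [-118.5 -174.5   84.4]
side 169 ((637.1842651367188, 147.95469665527344), (62.687255859375, 54.69918441772461), 68.97454071044922) [117.25947336 124.92912224]
wrist 1203 ((637.9456176757812, 147.8709259033203), (53.933135986328125, 54.082496643066406), 68.27873992919922) [117.22375798 124.25340945]
```

The square pan is seated and aligned (68.3°, about 1 mm off centre). Next is the cup.

>>> servo_tool(commands=[[[-8,-12,0],0,58],[[-16,-24,0],0,58],[[-22,-32,0],0,58],[[-25,-37,0],0,58],[[-24,-36,10],0,58],[[-16,-23,30],0,58],[[-7,-10,40],0,58],[[0,0,5],0,58],[[0,0,0],0,58]])

```text
time_s: 29.32
eef_pos: [0.4335, 0.1038, 0.1266]
eef_rot: [-0.0, 0.828, 0.561, -0.0]
wrist_force: [1.2, -0.1, -0.2]
opening: 0.678
grasp_force: 0.0
```

```bash
python3 - <<'E'
from h import *
go(435.2,103.7,36)
c=shot('wrist');A=cloud(c)*1000
m=(np.hypot(A[...,0]-435,A[...,1]-103)<35)&(A[...,2]>22)&(A[...,2]<33)
Q=A[m];print(len(Q),cv2.minEnclosingCircle(Q[:,:2].astype(np.float32)),np.percentile(Q[:,2],[2,98]))
E
```

```text
t 29.3 pos [433.5 103.8 126.6] yaw 1.192 tilt [-0.  0.] op 57.9 F [ 1.2 -0.1 -0.2] g 0.0 -> shift [ 0.6  1.6 90.6]
701 ((435.7589416503906, 104.52420806884766), 21.46481704711914) [22.50046945 29.95987704]
```

>>> servo_tool(commands=[[[1.3,1.6,15],0,58],[[0,0,25],0,58],[[0,0,25],0,58],[[0,0,17],0,58],[[0,0,8],0,58],[[0,0,0],0,52],[[0,0,0],0,46],[[0,0,0],0,40],[[0,0,0],0,34],[[0,0,0],0,34],[[0,0,0],0,34]])

```text
time_s: 30.75
eef_pos: [0.4358, 0.1044, 0.0376]
eef_rot: [0.001, 0.828, 0.561, 0.001]
wrist_force: [-2.4, -0.4, 7.1]
opening: 0.47
grasp_force: 59.8
```

```bash
python3 - <<'E'
from h import *
go(435.5,104,200)
E
```

```text
t 30.8 pos [435.8 104.4  37.6] yaw 1.192 tilt [ 0.002 -0.   ] op 40.1 F [-2.4 -0.4  7.1] g 59.8 -> shift [-4.000e-01  1.000e-01 -1.624e+02]
```

>>> servo_tool(commands=[[[0,0,-5],0,34],[[0,0,-20],0,34],[[0,0,-40],0,34],[[0,0,-50],0,34],[[0,0,-50],0,34],[[0,0,-22],0,34],[[0,0,0],0,34]])

```text
time_s: 31.62
eef_pos: [0.4362, 0.1044, 0.2255]
eef_rot: [0.001, 0.828, 0.561, 0.002]
wrist_force: [0.2, -0.3, -1.4]
opening: 0.471
grasp_force: 60.8
```

```bash
python3 - <<'E'
from h import *
go(637.2,148,225)
E
```

```text
t 31.6 pos [436.2 104.4 225.5] yaw 1.192 tilt [ 0.005 -0.   ] op 40.2 F [ 0.2 -0.3 -1.4] g 60.8 -> shift [114.9 170.6   1.5]
```

>>> servo_tool(commands=[[[9,13,0],0,34],[[18,27,0],0,34],[[22,33,0],0,34],[[22,33,0],0,34],[[21,31,0],0,34],[[14,21,0],0,34],[[9,12.5,0],0,34],[[0,0,0],0,34],[[0,0,0],0,34]])

```text
time_s: 32.75
eef_pos: [0.6347, 0.148, 0.2219]
eef_rot: [-0.001, 0.828, 0.561, -0.001]
wrist_force: [-0.5, 0.3, -1.1]
opening: 0.468
grasp_force: 60.8
```

```bash
python3 - <<'E'
from h import *
go(637.2,148,175)
held((637,148),182,206,24)
E
```

```text
t 32.8 pos [634.7 148.  221.9] yaw 1.192 tilt [-0.003 -0.   ] op 40.0 F [-0.5  0.3 -1.1] g 60.8 -> shift [ 1.   2.4 46.9]
top 164 circ ((633.9154663085938, 145.78457641601562), 20.49811553955078) z [185.6 190.2 205.6]
side 191 circ ((635.0994873046875, 148.66415405273438), 23.051342010498047) z [186.2 197.1 205.7]
```

>>> servo_tool(commands=[[[1,2.2,8],0,34],[[0,0,8],0,34],[[0,0,6],0,34],[[0,0,2],0,34],[[0,0,0],0,34]])

```text
time_s: 33.48
eef_pos: [0.6383, 0.1482, 0.1992]
eef_rot: [-0.0, 0.828, 0.561, -0.0]
wrist_force: [0.6, -0.1, -0.3]
opening: 0.472
grasp_force: 60.8
```

```bash
python3 - <<'E'
from h import *
go(637.2,148,154)
E
```

```text
t 33.5 pos [638.3 148.2 199.2] yaw 1.192 tilt [-0. -0.] op 40.3 F [ 0.6 -0.1 -0.3] g 60.8 -> shift [-0.6 -0.9 45.2]
```

>>> servo_tool(commands=[[[-0.4,-0.6,6],0,34],[[0,0,7],0,34],[[0,0,8],0,34],[[0,0,8],0,34],[[0,0,7],0,34],[[0,0,5],0,34],[[0,0,3],0,34],[[0,0,0],0,34]])

```text
time_s: 34.48
eef_pos: [0.6376, 0.1481, 0.1552]
eef_rot: [-0.0, 0.828, 0.561, -0.0]
wrist_force: [0.2, -0.5, -1.3]
opening: 0.474
grasp_force: 60.8
```

>>> servo_tool(commands=[[[0,0,1.5],0,34],[[0,0,0],0,34]])

```text
time_s: 34.72
eef_pos: [0.6377, 0.1481, 0.154]
eef_rot: [0.0, 0.828, 0.561, 0.0]
wrist_force: [0.5, 0.9, -0.5]
opening: 0.472
grasp_force: 60.8
```

>>> servo_tool(commands=[[[0,0,1],0,34],[[0,0,0],0,34]])

```text
time_s: 34.98
eef_pos: [0.6376, 0.1481, 0.1529]
eef_rot: [-0.0, 0.828, 0.561, -0.0]
wrist_force: [-0.2, -0.4, -0.9]
opening: 0.471
grasp_force: 60.8
```

>>> servo_tool(commands=[[[0,0,1],0,34],[[0,0,0],0,34]])

```text
time_s: 35.22
eef_pos: [0.6375, 0.1481, 0.1518]
eef_rot: [-0.0, 0.828, 0.561, -0.0]
wrist_force: [-0.4, -0.3, -0.9]
opening: 0.467
grasp_force: 60.8
```

>>> servo_tool(commands=[[[0,0,0.8],0,34],[[0,0,0],0,34]])

```text
time_s: 35.48
eef_pos: [0.6376, 0.1481, 0.151]
eef_rot: [-0.0, 0.828, 0.561, -0.0]
wrist_force: [0.9, 0.8, 0.1]
opening: 0.467
grasp_force: 60.8
```

>>> servo_tool(commands=[[[0,0,0.8],0,34],[[0,0,0],0,34]])

```text
time_s: 35.72
eef_pos: [0.6377, 0.1481, 0.1507]
eef_rot: [0.0, 0.828, 0.561, 0.0]
wrist_force: [-1.4, 0.3, 2.8]
opening: 0.47
grasp_force: 61.0
```

>>> servo_tool(commands=[[[0,0,0.8],0,34],[[0,0,0],0,34]])

```text
time_s: 35.98
eef_pos: [0.6377, 0.1481, 0.1506]
eef_rot: [0.0, 0.828, 0.561, 0.0]
wrist_force: [-3.2, -0.4, 6.6]
opening: 0.468
grasp_force: 61.6
```

The cup touches at 150.6, exactly as predicted. I'll release it, then go for the slim sleeve.

>>> servo_tool(commands=[[[0,0,0],0,40],[[0,0,0],0,44],[[0,0,0],0,48],[[0,0,0],0,56],[[0,0,0],0,58],[[0,0,-15],0,56],[[0,0,-30],0,50],[[0,0,-35],0,50],[[0,0,0],0,50]])

```text
time_s: 37.1
eef_pos: [0.64, 0.1483, 0.2348]
eef_rot: [0.002, 0.828, 0.561, 0.004]
wrist_force: [0.3, 0.2, 0.2]
opening: 0.586
grasp_force: 0.0
```

```bash
python3 - <<'E'
from h import *
go(374.2,-342.3,160)
for n in('side','wrist'):
    c=shot(n);A=cloud(c)*1000
    m=(np.hypot(A[...,0]-637,A[...,1]-148)<35)&(A[...,2]>133)&(A[...,2]<146)
    Q=A[m];print(n,len(Q),cv2.minEnclosingCircle(Q[:,:2].astype(np.float32)),np.percentile(Q[:,2],[2,50,98]))
E
```

```text
t 37.1 pos [640.  148.3 234.8] yaw 1.192 tilt [0.008 0.   ] op 50.0 F [0.3 0.2 0.2] g 0.0 -> shift [-554.4  -66.1   72.3]
side 158 ((637.5191650390625, 147.9551544189453), 23.255239486694336) [133.43995573 139.03783312 145.59937308]
wrist 945 ((637.5248413085938, 148.43702697753906), 21.612668991088867) [133.42070152 141.15243585 144.02218757]
```

>>> servo_tool(commands=[[[-20,-2,0],0,50],[[-40,-5,0],0,50],[[-48,-6,0],0,50],[[-48,-6,0],0,50],[[-48,-6,0],0,50],[[-48,-6,0],0,50],[[-48,-6,0],0,50],[[-48,-6,0],0,50],[[-48,-6,0],0,50],[[-48,-5,10],0,50],[[-48,-5,20],0,50],[[-38,-4,25],0,50],[[-20,-2,15],0,50],[[-4,-1,0],0,50],[[0,0,0],0,50],[[0,0,0],0,50]])

```text
time_s: 39.2
eef_pos: [0.3723, -0.3416, 0.1604]
eef_rot: [0.001, 0.827, 0.562, 0.0]
wrist_force: [-0.4, -0.8, 0.2]
opening: 0.584
grasp_force: 0.0
```

```bash
python3 - <<'E'
from h import *
go(374.2,-342.3,62)
c=shot('wrist');A=cloud(c)*1000
m=(np.hypot(A[...,0]-374,A[...,1]+342)<30)&(A[...,2]>70)&(A[...,2]<81)
Q=A[m];print(len(Q),cv2.minEnclosingCircle(Q[:,:2].astype(np.float32)),np.percentile(Q[:,2],[2,98]))
E
```

```text
t 39.2 pos [ 372.3 -341.6  160.4] yaw 1.193 tilt [ 0.001 -0.001] op 49.9 F [-0.4 -0.8  0.2] g 0.0 -> shift [ 0.2  1.9 98.4]
549 ((374.44921875, -342.61810302734375), 15.125627517700195) [70.29170453 77.95862365]
```

>>> servo_tool(commands=[[[0,2.2,15],0,50],[[0,0,28],0,50],[[0,0,28],0,50],[[0,0,18],0,50],[[0,0,8],0,50],[[0,0,0],0,44],[[0,0,0],0,38],[[0,0,0],0,30],[[0,0,0],0,20],[[0,0,0],0,20],[[0,0,0],0,20]])

```text
time_s: 40.62
eef_pos: [0.3739, -0.3437, 0.0635]
eef_rot: [0.001, 0.828, 0.561, 0.0]
wrist_force: [0.4, 0.6, 5.8]
opening: 0.338
grasp_force: 59.1
```

```bash
python3 - <<'E'
from h import *
go(374.3,-342.3,62)
E
```

```text
t 40.6 pos [ 373.9 -343.7   63.5] yaw 1.192 tilt [ 0.001 -0.001] op 28.9 F [0.4 0.6 5.8] g 59.1 -> shift [ 1.4 -0.1  1.5]
```

>>> servo_tool(commands=[[[0,0,-8],0,20],[[0,0,-30],0,20],[[0,0,-50],0,20],[[0,0,-50],0,20],[[0,0,-40],0,20],[[0,0,-12],0,20],[[0,0,0],0,20],[[0,0,0],0,20]])

```text
time_s: 41.62
eef_pos: [0.3727, -0.3421, 0.2505]
eef_rot: [-0.002, 0.828, 0.561, -0.0]
wrist_force: [-0.4, -0.4, -0.4]
opening: 0.338
grasp_force: 59.2
```

```bash
python3 - <<'E'
from h import *
go(637.5,148,250)
E
```

```text
t 41.6 pos [ 372.7 -342.1  250.5] yaw 1.192 tilt [-0.002  0.003] op 28.9 F [-0.4 -0.4 -0.4] g 59.2 -> shift [553.3  64.6   1.4]
```

>>> servo_tool(commands=[[[20,2,0],0,20],[[38,4,0],0,20],[[46,5,0],0,20],[[48,6,0],0,20],[[48,6,0],0,20],[[48,6,0],0,20],[[48,6,0],0,20],[[48,6,0],0,20],[[48,6,0],0,20],[[48,6,0],0,20],[[44,5,0],0,20],[[36,4,0],0,20],[[22,2,0],0,20],[[10,0.5,0],0,20],[[0,0,0],0,20],[[0,0,0],0,20]])

```text
time_s: 43.62
eef_pos: [0.6371, 0.1454, 0.2522]
eef_rot: [-0.0, 0.828, 0.561, -0.0]
wrist_force: [-0.0, 0.5, 0.2]
opening: 0.337
grasp_force: 59.2
```

```bash
python3 - <<'E'
from h import *
go(637.5,148,190)
held((637,148),178,215,22)
E
```

```text
t 43.6 pos [637.1 145.4 252.2] yaw 1.191 tilt [-0.001 -0.   ] op 28.8 F [-0.   0.5  0.2] g 59.2 -> shift [ 2.6 -0.5 62.2]
top 105 circ ((632.43994140625, 143.4547119140625), 14.25533390045166) z [188.8 201.7 214.3]
side 151 circ ((635.6949462890625, 141.51795959472656), 14.866559028625488) z [190.7 203.2 214.6]
```

>>> servo_tool(commands=[[[1.6,-0.5,8],0,20],[[0,0,6],0,20],[[0,0,4],0,20],[[0,0,0],0,20]])

```text
time_s: 44.22
eef_pos: [0.6373, 0.1476, 0.2338]
eef_rot: [-0.0, 0.828, 0.561, -0.0]
wrist_force: [0.5, 0.8, -0.6]
opening: 0.34
grasp_force: 59.2
```

```bash
python3 - <<'E'
from h import *
go(637.5,148,190)
c=shot('wrist','w5.png');A=cloud(c)*1000
p=ctrl.get_obs()['eef_pos']*1000
m=(np.hypot(A[...,0]-637,A[...,1]-148)<24)&(A[...,2]>p[2]+6)&(A[...,2]<p[2]+16)
Q=A[m]
print(len(Q), cv2.minAreaRect(Q[:,:2].astype(np.float32)) if len(Q)>5 else '')
c=shot('side')
cv2.imwrite('pics/s6.png',cv2.resize(c['color'][60:220,270:390,::-1],(600,800),interpolation=cv2.INTER_CUBIC)[100:700])
E
```

```text
t 44.2 pos [637.3 147.6 233.8] yaw 1.192 tilt [-0.001 -0.   ] op 29.0 F [ 0.5  0.8 -0.6] g 59.2 -> shift [ 0.5  0.  43.8]
2668 ((636.9789428710938, 149.14801025390625), (30.082908630371094, 46.170684814453125), 62.7711181640625)
```

View pics/s6.png

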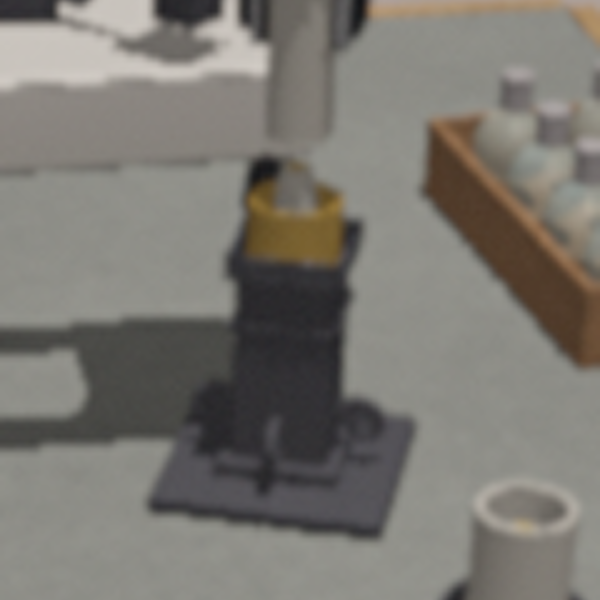

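View pics/w5.png

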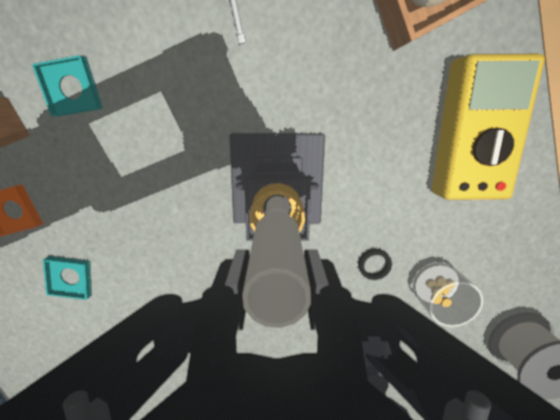

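Side crop: the sleeve (col 300) hangs upright about 1 mm right of the holder and cup (col 296). Wrist view: the sleeve is in line with the cup at (277,205). I'll make a small correction and lower.

>>> servo_tool(commands=[[[-0.8,-0.6,5],0,20],[[0,0,7],0,20],[[0,0,7],0,20],[[0,0,3],0,20],[[0,0,0],0,20]])

```text
time_s: 44.95
eef_pos: [0.6366, 0.1471, 0.212]
eef_rot: [-0.0, 0.828, 0.561, -0.0]
wrist_force: [-0.8, -1.0, -0.7]
opening: 0.336
grasp_force: 59.2
```

>>> servo_tool(commands=[[[0,0,5],0,20],[[0,0,7],0,20],[[0,0,7],0,20],[[0,0,5],0,20],[[0,0,2],0,20],[[0,0,0],0,20]])

```text
time_s: 45.7
eef_pos: [0.6368, 0.1471, 0.1863]
eef_rot: [-0.0, 0.828, 0.561, -0.0]
wrist_force: [-0.7, 0.2, -0.1]
opening: 0.336
grasp_force: 59.2
```

>>> servo_tool(commands=[[[0,0,1.5],0,20],[[0,0,0],0,20]])

```text
time_s: 45.95
eef_pos: [0.6369, 0.1471, 0.1851]
eef_rot: [0.0, 0.828, 0.561, 0.0]
wrist_force: [1.0, 0.1, -0.6]
opening: 0.338
grasp_force: 59.2
```

>>> servo_tool(commands=[[[0,0,1],0,20],[[0,0,0],0,20]])

```text
time_s: 46.2
eef_pos: [0.6368, 0.1471, 0.1839]
eef_rot: [0.0, 0.828, 0.561, -0.0]
wrist_force: [-0.3, 0.2, -1.0]
opening: 0.337
grasp_force: 59.2
```

>>> servo_tool(commands=[[[0,0,1],0,20],[[0,0,0],0,20]])

```text
time_s: 46.45
eef_pos: [0.6367, 0.1471, 0.1828]
eef_rot: [-0.0, 0.828, 0.561, -0.0]
wrist_force: [0.1, 0.2, 0.6]
opening: 0.335
grasp_force: 59.2
```

>>> servo_tool(commands=[[[0,0,1],0,20],[[0,0,0],0,20]])

```text
time_s: 46.7
eef_pos: [0.6368, 0.1471, 0.1819]
eef_rot: [-0.0, 0.828, 0.561, -0.0]
wrist_force: [0.4, 0.0, -0.3]
opening: 0.337
grasp_force: 59.2
```

>>> servo_tool(commands=[[[0,0,1],0,20],[[0,0,0],0,20]])

```text
time_s: 46.95
eef_pos: [0.6368, 0.1471, 0.1809]
eef_rot: [-0.0, 0.828, 0.561, -0.0]
wrist_force: [-0.1, 0.2, 0.1]
opening: 0.34
grasp_force: 59.2
```

>>> servo_tool(commands=[[[0,0,0.8],0,20],[[0,0,0],0,20]])

```text
time_s: 47.2
eef_pos: [0.6369, 0.1471, 0.1806]
eef_rot: [0.0, 0.828, 0.561, 0.0]
wrist_force: [-1.1, -0.8, 2.5]
opening: 0.341
grasp_force: 59.5
```

Seated at 180.6, against 180.5 predicted. I'll release, rise and check everything.

>>> servo_tool(commands=[[[0,0,0.4],0,28],[[0,0,0],0,32],[[0,0,0],0,36],[[0,0,0],0,46],[[0,0,0],0,56],[[0,0,-10],0,60],[[0,0,-30],0,60],[[0,0,-40],0,60],[[-20,-20,-20],0,60],[[-30,-40,0],0,60],[[-30,-40,0],0,60],[[-30,-40,0],0,60],[[-15,-20,0],0,60],[[0,0,0],0,60],[[0,0,0],0,60],[[0,0,0],0,60]])

```text
time_s: 49.2
eef_pos: [0.4428, 0.0903, 0.2799]
eef_rot: [0.0, 0.828, 0.561, 0.0]
wrist_force: [-0.3, -0.2, 0.5]
opening: 0.707
grasp_force: 0.0
```

```bash
python3 - <<'E'
from h import *
go(637,148,300)
for nm,l,zs in(('slim top',(637,148),(186,198)),('cup top',(637,148),(135,145)),('sqpan',(637,148),(116,125)),('stout top',(657.6,-149.8),(143,155)),('rpan',(657.6,-149.8),(102,110)),('tin',(458,-2.4),(20,28)),('carton',(367,326),(55,64))):
    print(nm); held(l,*zs,40)
c=shot('side');cv2.imwrite('pics/end.png',cv2.resize(c['color'][80:290,270:420,::-1],(429,600),interpolation=cv2.INTER_CUBIC))
E
```

```text
t 49.2 pos [442.8  90.3 279.9] yaw 1.192 tilt [0. 0.] op 60.4 F [-0.3 -0.2  0.5] g 0.0 -> shift [125.4 159.1 -20. ]
slim top
top few 0
side 97 circ ((636.53955078125, 148.67266845703125), 16.58156967163086) z [186.3 190.9 195.3]
cup top
top few 0
side 109 circ ((635.6782836914062, 147.2060089111328), 22.6605281829834) z [135.4 140.5 144.7]
sqpan
top few 0
side 168 circ ((639.458251953125, 147.85769653320312), 37.68609619140625) z [116.2 120.9 124.5]
stout top
top 144 circ ((657.9368896484375, -150.16676330566406), 18.234737396240234) z [143.7 149.2 152.2]
side 205 circ ((658.9893798828125, -148.6336669921875), 19.472824096679688) z [143.3 148.4 151.9]
rpan
top 147 circ ((656.411865234375, -150.7412109375), 27.88678550720215) z [102.4 106.5 109.4]
side 243 circ ((658.2907104492188, -150.06045532226562), 28.285518646240234) z [102.4 106.4 109.6]
tin
top 572 circ ((458.1253967285156, -2.631136417388916), 28.848779678344727) z [21.  24.2 27.1]
side 375 circ ((458.9960021972656, -1.066580891609192), 30.59453010559082) z [20.7 25.2 27.2]
carton
top 522 circ ((367.7396545410156, 325.11761474609375), 30.36275291442871) z [56.5 59.9 62.9]
side 155 circ ((368.4757385253906, 327.30499267578125), 30.53230857849121) z [56.2 61.  63.1]
```

View pics/end.png

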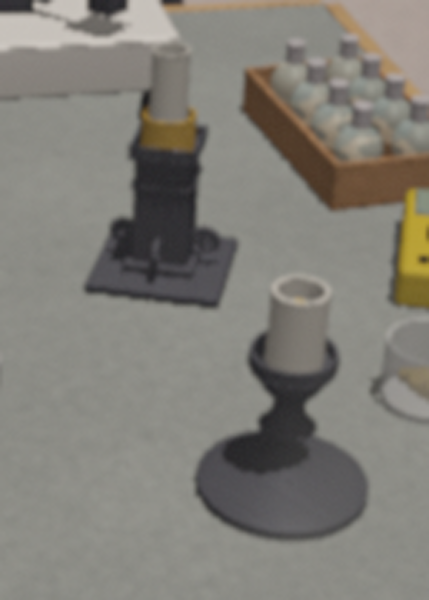

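Both lamps are complete: the slim sleeve stands upright in the cup at (170,85), and the stout sleeve in the round pan at (298,325). The tin and carton have not moved.

```bash
python3 -c "
from bench import ctrl
print(ctrl.hand_in())"
```

```text
the job is handed in; nothing more can be done
None
```

Both candle lamps are reassembled and the job is handed in at about 50 s of the 128 s allowed: in the last camera check every part was fully down and within about 3 mm of its lamp's axis, the tin and carton had not moved, and the hand-in returned no verdict.

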